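Send the sample shuttle home and start the force test

ROBOT

A 6-joint arm with a two-finger parallel gripper is mounted at the origin on the work surface. World frame = base frame: x ahead of the robot, y to its left, z up, the work surface at z = 0. Lengths are in mm, angles in rad, forces in N, time in s.
With the tool pointing down it reaches from about 275 to 825 mm from the base axis. Payload 5.2 kg.
Tool frame: the origin (TCP) lies at the very end of the fingers, on their centre line; the grasp point (between the pads) lies 19 mm behind it; z points along the fingers, y is the line along which they close (so a half turn about z gives the same grasp; the last joint's range is limited). The gripper opens to 93 mm and grips with 3 to 60 N. Pads are 15 mm wide; open, the fingers measure 128 mm over their backs; the gripper's body (75 mm by 188 mm) begins 65 mm behind the grasp point.
Start: joints at [1.058, 0.259, 1.535, -0, 1.348, -0.203], TCP at [167.655, 523.829, 180.553] pointing down, gripper open.
Joint ranges: [-3.14, 3.14], [-0.91, 2.08], [0.19, 2.58], [-1.22, 4.36], [0.22, 2.71], [-3.12, 3.12]. Speed limits (rad/s): [2.57, 2.57, 3.14, 3.14, 3.14, 3.14].

INTERFACE

Orientations are given as [roll, pitch, yaw] about the fixed x, y, z axes, in that order (R = Rz(yaw) Ry(pitch) Rx(roll)).
In Python, from bench import robot gives the robot as it stands. The module is installed in compiled form; this text tells all that it offers. Calls block until the motion is done:
- robot.move_ptp(position, orientation): joint-space move of the TCP to a pose.
- robot.move_linear(position, ori=None, speed=150, f_stop=None): straight line of the TCP; ori=None keeps the orientation; speed is the mean speed in mm/s. With f_stop (N) it stops when the force on the tool has changed by that much, and returns True; else False.
- robot.move_j(angles): joint-space move.
- robot.move_gripper(opening): opening from 0.0 (shut) to 1.0 (fully open); the grip force is fixed at half the most; returns when the fingers have stopped.
- robot.sleep(seconds).
- robot.inverse_kinematics(position, orientation): joint angles nearest the present ones, or None.
- robot.get_image(name): name is "scene" or "top"; returns a dict with "img" (480x640x3 uint8, blue, green, red), "fovy" (degrees; the focal length in pixels is half the picture's height over the tangent of half this angle, whatever the lens; pixels are square), "cx", "cy" (the principal point, pixels), "eye" and "orientation" of the camera in the world. Camera axes: x right, y down, z forward; pixel columns grow to the right and rows downward; lengths in mm; the calibration is good to about 2 mm. A picture is of the moment at which its call begins. There is no depth.
A pose or a line that the arm cannot do raises robot.MotionError and nothing moves.
- robot.hand_in(): hands the job in; it is judged then, once.
Readings, each from a call of its own:
- robot.current_t(): time.
- robot.current_qpos(): joint angles.
- robot.current_joint_vel(): joint speeds.
- robot.current_joint_efforts(): joint torques, N m.
- robot.current_tcp_pos(): TCP position.
- robot.current_eef_rot(): TCP orientation.
- robot.current_contact_force(): force on the tool from outside, world axes, zero at the start.
- robot.current_ft_torque(): the same for the moment, N m.
- robot.current_gripper_width(): opening from 0.0 (shut) to 1.0 (fully open).
- robot.current_finger_force(): force on a finger pad.
Only numpy, scipy, OpenCV 4.12 (cv2) and the standard library are available. Lean on these libraries where they do the work, as an engineer would, in place of code of your own. Each camera call takes 0.05 s, during which the arm holds its last target. There are 200 camera calls.

TASK

Run the next sample on the insertion-force tester: with the fingertips, gently push the sample shuttle by its front plate all the way in under the plug until it stops. Then press the green start button on the console lightly until it gives, let it come back up, and withdraw. Do not press the red or yellow buttons, do not lift or unseat the sample, and leave everything else where it is.

Things in the scene. Friction and masses are not known exactly. Their poses are not given: they have to be found in the camera images.
- tester: bench force tester, fixed; base 340 (x) x 300 (y), x -70 to +270 in its frame (origin on the table, +x into the machine), steel deck at z 78. Columns at x 160, y +-125 (tops z 368) and a teal crossbeam (40 deep, z 313 to 352) hold a load cell and white plug over x 160, y 0, lower end z 183. Place and yaw vary; left or right of the console
- shuttle (a joint): how far the tester's sample shuttle is pushed in, m: 0 = out towards the robot, as at the start, 0.090 = fully home at its hard stop under the plug. It runs along the tester's +x on rails, cannot lift, weighs 0.9 kg, takes about 3 N to slide (more when faster) and stays where it is left
- shuttle_push (a point): middle of the outer face of the shuttle's upright push plate (grey with black inlay; 110 wide, 10 thick; top edge 22 above this point, at z 155; lower edge 28 below it; the deck 55 below it). Axes are the tester's: push along +x. The shuttle's flat plate behind it is 130 wide, top at z 112
- nest (a point): middle of the floor of the black nest on the shuttle, 131 behind the push plate's outer face, z 117; moves with the shuttle. The nest's pocket is 46 (x) x 64 (y), 5 deep above its floor
- sample: test sample lying loose in the nest: green circuit board 43 x 61 x 5 with a white socket to 19 above its underside; origin centre of underside
- console: operator console, fixed: blue wedge 170 (x) x 270 (y), origin on the table under its middle; white face rises away from the robot at 12.6 deg, z 70 at the middle. Eight buttons: six yellow in two rows of three at the left; at the right, seen from the robot, green start (farther) and red stop (nearer). Place and yaw vary; left or right of the tester
- start_top (a point): top centre of the green start button's cap, 24 across, on the console, 22 above the face and 10 above its black bezel (40 across); z axis points out of the cap, square to the sloped face; the x axis runs along the face, away from the robot
- start (a joint): how far the green start button is pressed, m: 0 up, 0.006 fully down; a spring returns it, fully down takes 5 N
- stop_top (a point): top centre of the red stop button's cap, 24 across, 68 nearer the robot than the green one along the face
- stop (a joint): how far the red stop button is pressed, m: 0 up, 0.006 fully down, like start
- jog0 (a joint): how far this yellow jog button is pressed, m, like start; far row, left. Cap 24 across; pitch 46 along the console's y, rows 68 apart; in the console's frame y = 93 mm, the start button is at y = -77
- jog1 (a joint): how far this yellow jog button is pressed, m, like start; far row, middle. Cap 24 across; pitch 46 along the console's y, rows 68 apart; in the console's frame y = 47 mm, the start button is at y = -77
- jog2 (a joint): how far this yellow jog button is pressed, m, like start; far row, right. Cap 24 across; pitch 46 along the console's y, rows 68 apart; in the console's frame y = 1 mm, the start button is at y = -77
- jog3 (a joint): how far this yellow jog button is pressed, m, like start; near row, left. Cap 24 across; pitch 46 along the console's y, rows 68 apart; in the console's frame y = 93 mm, the start button is at y = -77
- jog4 (a joint): how far this yellow jog button is pressed, m, like start; near row, middle. Cap 24 across; pitch 46 along the console's y, rows 68 apart; in the console's frame y = 47 mm, the start button is at y = -77
- jog5 (a joint): how far this yellow jog button is pressed, m, like start; near row, right. Cap 24 across; pitch 46 along the console's y, rows 68 apart; in the console's frame y = 1 mm, the start button is at y = -77
- spare_plug: spare white connector plug 22 x 34 x 18 lying on the tester's deck to the right of the shuttle; origin centre of underside
- weight: brass 500 g calibration weight with a knob, 44 across, 64 tall, standing on the table behind the console; origin centre of underside
- caliper: digital caliper 235 x 62 x 12 lying on the table on the robot's side of the console; origin underside, mid-length; its length is its x axis
- screwdriver: screwdriver with orange handle, about 30 thick, lying on the table on the robot's side of the tester; length along its x axis, blade to +x; origin in its underside
- done_sample: already tested sample, same green board and white socket, lying on the tester's deck to the left of the shuttle; origin centre of underside
Things that resemble listed ones, but are neither listed nor needed, are in the scene too. Leave any black, grey or purple look-alike of the sample alone.

How it is judged (in metres and radians):
On the way, in this order (a step that is already met when the one before it is completed fails the run):
1. the shuttle is fully home (value of joint shuttle above 0.087 m), for 0.2 s.
2. the green start button is pressed (value of joint start above 0.0035 m).
3. the green start button is up again (value of joint start below 0.001 m), for 0.2 s.
At the end, for the whole second after the job is handed in: the shuttle stands within 3 mm of its inner stop, the green start button has been pressed (past 3.5 of its 6 mm) and is up again, all other buttons are up, and the sample lies at rest in its nest (within 5 mm of the middle, not raised by 4 mm) (value of joint shuttle above 0.087 m and value of joint each of start, stop, jog0, jog1, jog2, jog3, jog4, jog5 below 0.001 m and horizontal distance between sample and nest below 0.005 m and z of sample in the frame of nest below 0.004 m and linear speed of sample below 0.02 m/s); the robot touches nothing.
It fails at once if the red or a yellow button pressed (2 mm), or start pressed (2 mm) before the shuttle is home ((value of joint start above 0.002 m and value of joint shuttle below 0.087 m) or value of joint any of stop, jog0, jog1, jog2, jog3, jog4, jog5 above 0.002 m).
It fails at once if the shuttle slammed (faster than 0.3 m/s) or the tester pushed with more than 40 N (velocity of joint shuttle above 0.3 m/s or contact force between tester and the fingers above 40 N).
It fails at once if the console pressed with more than 25 N (contact force between console and the fingers above 25 N).
It fails at once if the sample lifted 6 mm or shifted 5 mm in its nest (horizontal distance between sample and nest above 0.005 m or z of sample in the frame of nest above 0.006 m).
It fails at once if a bystander moved by more than 10 mm (distance of any of spare_plug, weight, caliper, screwdriver, done_sample from where it was at the start of the episode above 0.01 m).
It also fails if it takes over 45 s, if anything falls off the work surface, if the arm or the gripper's body presses on something with over 40 N, if the wrist force passes 120 N, or if a joint passes its speed limit or range.

## Working session

There is one attempt and no reset: what is moved stays moved. The work goes in short steps, each a Python script; the robot and the scene stay as the last script left them, time stands still between calls to the robot, and variables do not carry over. Pictures are saved under pics/ and viewed, at most 10 in all, crops included, and the job is handed in when it is done.

```bash
mkdir -p pics; cat > h.py <<'E'
import numpy as np, cv2
from bench import robot
from scipy.spatial.transform import Rotation as R
def cam(n):
    d=robot.get_image(n); d['f']=240/np.tan(np.radians(d['fovy'])/2); return d
def Rm(d):
    o=np.array(d['orientation'],float)
    return o if o.shape==(3,3) else R.from_euler('xyz',o).as_matrix()
def ray(d,u,v):
    return Rm(d)@np.array([(u-d['cx'])/d['f'],(v-d['cy'])/d['f'],1])
def onz(d,u,v,z):
    r=ray(d,u,v); e=np.array(d['eye'],float); return e+r*(z-e[2])/r[2]
def proj(d,p):
    c=Rm(d).T@(np.array(p,float)-d['eye']); return d['cx']+d['f']*c[0]/c[2], d['cy']+d['f']*c[1]/c[2]
E
python3 - <<'E'
from h import *
for n in("top","scene"):
    d=cam(n); cv2.imwrite(f"pics/{n}0.png",d['img']); print(n,d['fovy'],d['cx'],d['cy'],d['eye'],d['orientation'])
print(robot.current_t(),robot.current_eef_rot())
E
```

```text
top 52.787169132882674 320.4495324533045 245.07752245795004 [ 392.51368079   32.4104839  1116.95190263] [-3.00956738 -0.00656751 -1.57421119]
scene 43.305412060656245 318.6460781495287 238.14049115119786 [ 853.21986309  548.74755304 1253.95654013] [-2.66430208e+00 -1.65100387e-03  2.55094704e+00]
0.1 [-3.13996276e+00 -3.28193287e-04  2.83179889e+00]
```

View pics/top0.png

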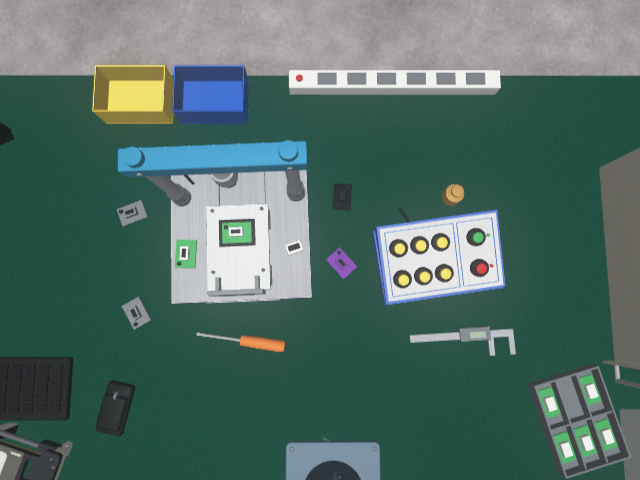

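View pics/scene0.png

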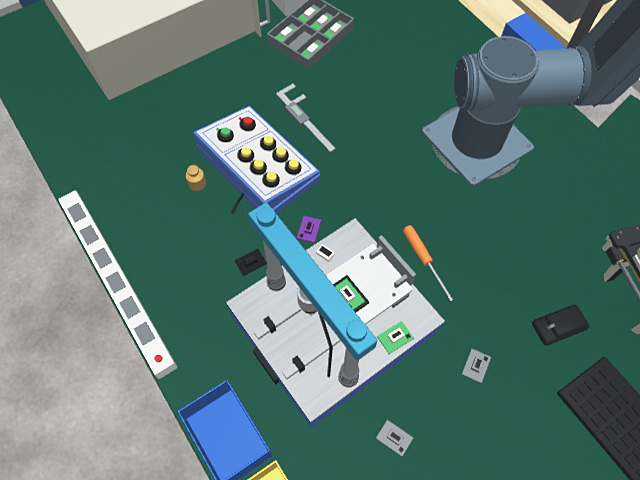

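Top view: tester on the left, with the shuttle plate near (238,248), its push plate near (237,285), the sample in the nest at (237,232) and the done sample at (186,254). The console is on the right.

- **Green start:** candidates are the cap at (477,237), red stop at (481,268) and the yellow caps at (390-445, 240-280). I choose (477,237).
- **Push plate:** candidates are the grey upright at (237,285) and the deck's front edge at (240,300). I choose the upright.

Next are close crops and measurements.

```bash
cat > meas.py <<'E'
from h import *
def blobs(d,lo,hi,amin=30):
    m=cv2.inRange(cv2.cvtColor(d['img'],cv2.COLOR_BGR2HSV),lo,hi)
    n,l,s,c=cv2.connectedComponentsWithStats(m); return [(s[i,4],tuple(c[i].round(1))) for i in range(1,n) if s[i,4]>amin]
E
python3 - <<'E'
from meas import *
d=cam("top"); s=cam("scene")
a=cv2.resize(d['img'][195:305,165:315],(800,587),interpolation=cv2.INTER_CUBIC); cv2.imwrite("pics/cropT.png",a)
a=cv2.resize(s['img'][210:310,330:430],(500,500),interpolation=cv2.INTER_CUBIC)
b=cv2.resize(d['img'][200:310,400:510],(300,300),interpolation=cv2.INTER_CUBIC)
c=np.zeros((500,800,3),np.uint8); c[:,:500]=a; c[:300,500:]=b; cv2.imwrite("pics/cropS.png",c)
for nm,x in(("top",d),("scene",s)):
    print(nm,'green',[b for b in blobs(x,(50,100,60),(75,255,255)) if b[0]<2000]);print('red',blobs(x,(0,150,90),(5,255,255)),blobs(x,(172,150,90),(180,255,255)))
    print('yel',blobs(x,(22,110,120),(32,255,255)))
    print('white', [b for b in blobs(x,(0,0,215),(180,25,255),400)])
E
```

```text
top green [(np.int32(417), (np.float64(237.0), np.float64(232.8))), (np.int32(95), (np.float64(477.8), np.float64(237.0))), (np.int32(372), (np.float64(186.0), np.float64(253.1))), (np.int32(210), (np.float64(589.1), np.float64(388.1))), (np.int32(242), (np.float64(548.5), np.float64(401.0))), (np.int32(216), (np.float64(604.9), np.float64(432.7))), (np.int32(242), (np.float64(584.1), np.float64(439.4))), (np.int32(246), (np.float64(564.0), np.float64(446.1)))]
red [(np.int32(81), (np.float64(481.4), np.float64(268.4)))] []
yel [(np.int32(4349), (np.float64(133.2), np.float64(94.1))), (np.int32(101), (np.float64(441.6), np.float64(242.1))), (np.int32(101), (np.float64(420.4), np.float64(245.2))), (np.int32(100), (np.float64(399.2), np.float64(248.2))), (np.int32(99), (np.float64(445.2), np.float64(273.3))), (np.int32(99), (np.float64(424.2), np.float64(276.5))), (np.int32(102), (np.float64(403.1), np.float64(279.5)))]
white [(np.int32(2228), (np.float64(391.4), np.float64(78.9))), (np.int32(3996), (np.float64(237.6), np.float64(249.5))), (np.int32(1391), (np.float64(442.3), np.float6
[... 755 characters left out ...]
4(140.2))), (np.int32(78), (np.float64(245.5), np.float64(151.9))), (np.int32(77), (np.float64(280.4), np.float64(152.0))), (np.int32(79), (np.float64(258.2), np.float64(164.0))), (np.int32(78), (np.float64(293.2), np.float64(164.0))), (np.int32(86), (np.float64(270.8), np.float64(176.5))), (np.int32(420), (np.float64(269.7), np.float64(472.8)))]
white [(np.int32(3873), (np.float64(113.6), np.float64(16.7))), (np.int32(3129), (np.float64(254.3), np.float64(152.0))), (np.int32(2697), (np.float64(118.2), np.float64(286.8))), (np.int32(8008), (np.float64(361.6), np.float64(327.4))), (np.int32(502), (np.float64(268.7), np.float64(292.2))), (np.int32(615), (np.float64(294.9), np.float64(340.5)))]
```

View pics/cropT.png

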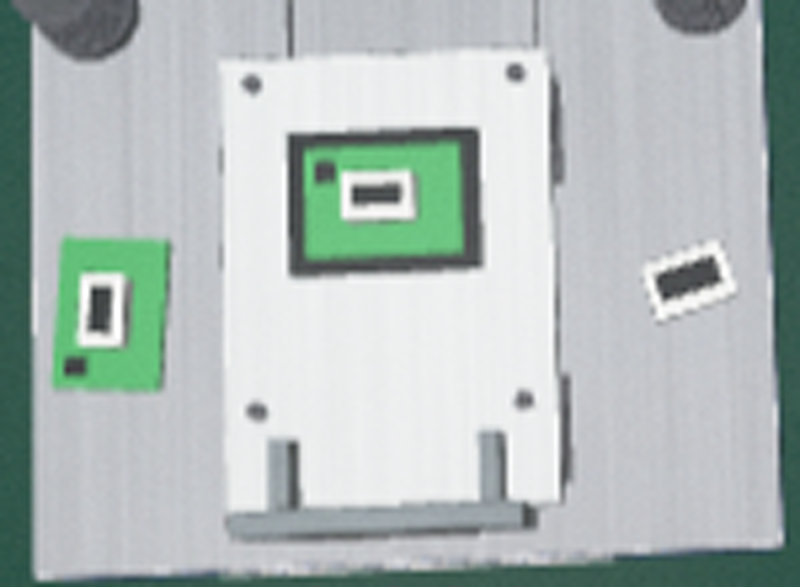

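View pics/cropS.png

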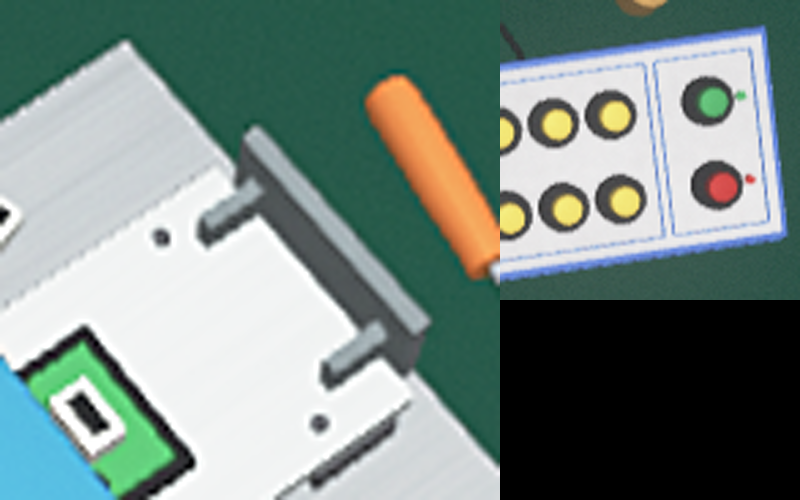

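The crops confirm both choices. The push plate is a grey upright with two rear braces, its outer top edge running from crop (228,538) to (535,527). The sample sits in the nest, and green start is the farther button of the right-hand pair.

```bash
cat > loc.py <<'E'
from meas import *
d=cam("top"); s=cam("scene")
def tri(a,b):
    e1,e2=np.array(d['eye']),np.array(s['eye']); r1,r2=ray(d,*a),ray(s,*b)
    k=np.linalg.lstsq(np.c_[r1,-r2],e2-e1,rcond=None)[0]; p,q=e1+k[0]*r1,e2+k[1]*r2
    return (p+q)/2, np.linalg.norm(p-q)
P=lambda *a:print(*[np.round(x,1) for x in a])
E
python3 - <<'E'
from loc import *
P('start',*tri((477.8,237),(225.1,132))); P('stop',*tri((481.4,268.4),(247.4,120.9)))
for a,b in(((441.6,242.1),(245.5,151.9)),((399.2,248.2),(270.8,176.5)),((403.1,279.5),(293.2,164)),((445.2,273.3),(268.1,140.2))): P('jog',*tri(a,b))
T=lambda u,v:onz(d,165+u/5.333,195+v/5.336,155)
S=lambda u,v:onz(s,330+u/5,210+v/5,155)
t1,t2=T(228,538),T(535,527); s1,s2=S(430,322),S(255,125)
for n,a,b in(('T',t1,t2),('S',s1,s2)): P(n,a,b,np.linalg.norm(a-b),np.degrees(np.arctan2((a-b)[1],(a-b)[0]))-90)
m=cv2.inRange(cv2.cvtColor(d['img'],cv2.COLOR_BGR2HSV),(0,0,215),(180,25,255))
n,l,st,c=cv2.connectedComponentsWithStats(m); k=l[249-30,215]
print(k,st[k])
r=cv2.minAreaRect(cv2.findContours((l==l[265,237]).astype(np.uint8),0,2)[0][0]); print(r)
for q in cv2.boxPoints(r): P(onz(d,*q,112))
g=cv2.inRange(cv2.cvtColor(d['img'],cv2.COLOR_BGR2HSV),(50,100,60),(75,255,255))[215:250,215:258]
cs=max(cv2.findContours(g,0,2)[0],key=cv2.contourArea); r=cv2.minAreaRect(cs); print('sample',r); P(onz(d,r[0][0]+215,r[0][1]+215,122))
hsv=cv2.cvtColor(d['img'],cv2.COLOR_BGR2HSV)
o=[b for b in blobs(d,(5,150,120),(18,255,255))]; print(o); P(*[onz(d,*b[1],20) for b in o])
E
```

```text
Traceback (most recent call last):
  File "loc.py", line 7, in <lambda>
    P=lambda *a:print(*[np.round(x,1) for x in a])
                        ~~~~~~~~^^^^^
numpy._core._exceptions._UFuncNoLoopError: ufunc 'multiply' did not contain a loop with signature matching types (dtype('<U5'), dtype('float64')) -> None
```

```bash
sed -i 's/np.round(x,1) for/x if isinstance(x,str) else np.round(x,1) for/' loc.py
python3 - <<'E'
from loc import *
P('start',*tri((477.8,237),(225.1,132))); P('stop',*tri((481.4,268.4),(247.4,120.9)))
for a,b in(((441.6,242.1),(245.5,151.9)),((399.2,248.2),(270.8,176.5)),((403.1,279.5),(293.2,164)),((445.2,273.3),(268.1,140.2))): P('jog',*tri(a,b))
T=lambda u,v:onz(d,165+u/5.333,195+v/5.336,155)
S=lambda u,v:onz(s,330+u/5,210+v/5,155)
t1,t2=T(228,538),T(535,527); s1,s2=S(430,322),S(255,125)
for n,a,b in(('T',t1,t2),('S',s1,s2)): P(n,a,b,np.linalg.norm(a-b),np.degrees(np.arctan2((a-b)[1],(a-b)[0]))-90)
m=cv2.inRange(cv2.cvtColor(d['img'],cv2.COLOR_BGR2HSV),(0,0,215),(180,25,255))
n,l=cv2.connectedComponents(m)
r=cv2.minAreaRect(cv2.findContours((l==l[265,237]).astype(np.uint8),0,2)[0][0]); print(r)
for q in cv2.boxPoints(r): P(onz(d,*q,112))
g=cv2.inRange(cv2.cvtColor(d['img'],cv2.COLOR_BGR2HSV),(50,100,60),(75,255,255))[215:250,215:258]
cs=max(cv2.findContours(g,0,2)[0],key=cv2.contourArea); r=cv2.minAreaRect(cs); print('sample',r); P(onz(d,r[0][0]+215,r[0][1]+215,122))
o=blobs(d,(5,150,120),(18,255,255)); P(*[onz(d,*b[1],20) for b in o])
E
```

```text
start [ 544.2 -311.8   90.6] 3.5
stop [ 478.  -321.9   75.1] 2.9
jog [ 533.5 -233.5   92.3] 2.4
jog [ 520.5 -142.2   92.8] 2.3
jog [ 454.5 -151.4   78.1] 2.4
jog [ 467.5 -242.3   78.2] 2.7
T [419.6 248.7 155. ] [423.3 135.1 155. ] 113.7 1.9
S [419.7 252.5 155. ] [424.8 142.8 155. ] 109.8 2.7
((237.03712463378906, 246.7989501953125), (85.0510025024414, 62.46022415161133), 88.36341857910156)
[611.7 270.2 112. ]
[615.3 138.2 112. ]
[435.7 131.2 112. ]
[432.4 260.2 112. ]
sample ((21.5, 17.0), (20.0, 29.0), 90.0)
[552.5 200.  122. ]
[317.7 154.9  20. ]
```

Measurements check out: the plate is 110–114 mm wide, the nest minus 131 mm gives x 421.6, and the cap z is about 90. The push point is (421.5, 195.5, 133) with tester yaw about 2°. Now the push.

```bash
python3 - <<'E'
from loc import *
y=np.radians(2.0); ux=np.array([np.cos(y),np.sin(y),0]); o=[np.pi,0,y+np.pi-2*np.pi]
p=np.array([421.5,195.5,122.])
robot.move_gripper(0.0)
robot.move_ptp(p-35*ux+[0,0,100],o); robot.move_linear(p-35*ux,speed=120)
print(robot.current_t(),robot.current_tcp_pos(),robot.current_contact_force())
print(robot.move_linear(p+60*ux,speed=35,f_stop=15),robot.current_tcp_pos(),robot.current_contact_force())
print(robot.move_linear(p+105*ux,speed=14,f_stop=10),robot.current_tcp_pos(),robot.current_contact_force(),robot.current_t())
d=cam("top"); cv2.imwrite("pics/push.png",d['img'][100:320,100:340].repeat(2,0).repeat(2,1))
E
```

```text
4.4083 [387.01869085 194.54583087 122.55764095] [-0.07424576  1.04551368  0.15985359]
False [481.39055393 197.60479225 122.03898619] [-0.20690126 -0.1214989   0.4273831 ]
False [526.40004154 199.15860314 122.00625221] [-0.08417423  0.17122952 -0.09050092] 10.6417
```

View pics/push.png

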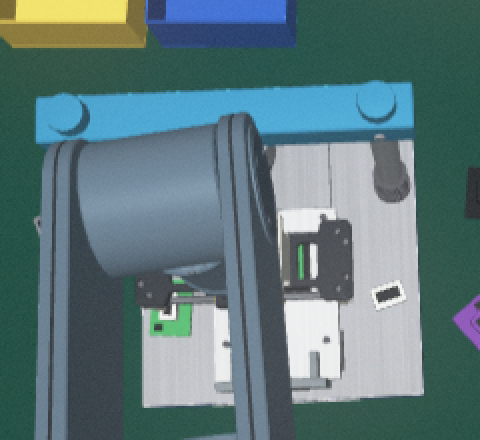

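The picture is unexpected. The shuttle still seems to be out, with its push plate at crop (270,385), while the gripper body is over crop (245,280) and no force was felt. I'll check from the other view before moving.

```bash
python3 - <<'E'
from loc import *
print(robot.current_tcp_pos(),robot.current_eef_rot(),robot.current_gripper_width(),robot.current_qpos())
print(proj(s,robot.current_tcp_pos()),proj(d,robot.current_tcp_pos()))
cv2.imwrite("pics/sc2.png",cv2.resize(s['img'][150:450,200:600],(800,600),interpolation=cv2.INTER_CUBIC))
E
```

```text
[526.45203196 199.14728688 122.02874973] [ 3.14158944e+00  7.74897948e-05 -3.10671014e+00] 0.003940244242393665 [ 1.63503975e-01  3.26624667e-01  1.58961907e+00 -7.17418626e-06
  1.22527166e+00 -1.44217244e+00]
(np.float64(355.6583539138171), np.float64(287.82683154887513)) (np.float64(236.66172393562786), np.float64(244.41138025706732))
```

View pics/sc2.png

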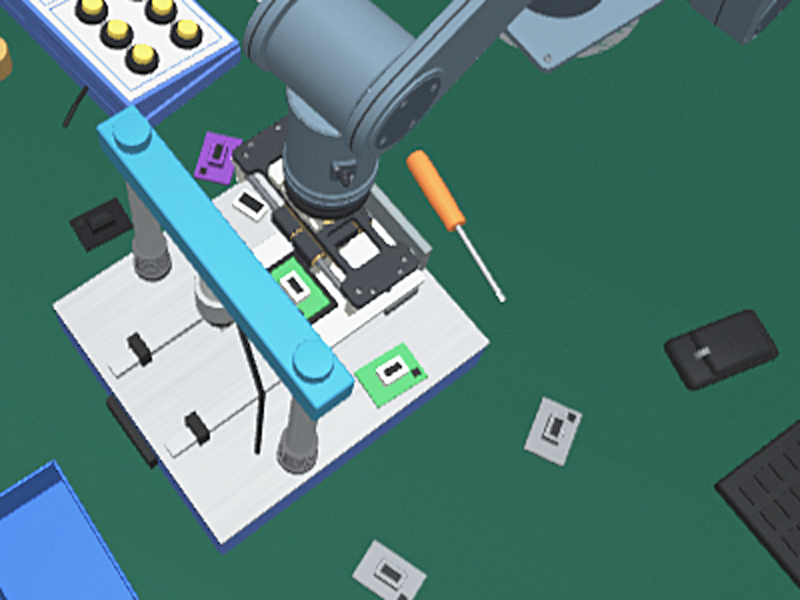

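```bash
python3 - <<'E'
from loc import *
for z in(122,141,206,290): print(z,proj(s,[526.4,199,z]))
cv2.imwrite("pics/sc3.png",cv2.resize(s['img'][205:325,310:430],(600,600),interpolation=cv2.INTER_CUBIC))
E
```

```text
122 (np.float64(355.63626612410576), np.float64(287.7630304982289))
141 (np.float64(356.16974097988145), np.float64(284.08141529716966))
206 (np.float64(358.11340174842326), np.float64(270.6678289702932))
290 (np.float64(360.9349123547941), np.float64(251.19602776748))
```

View pics/sc3.png

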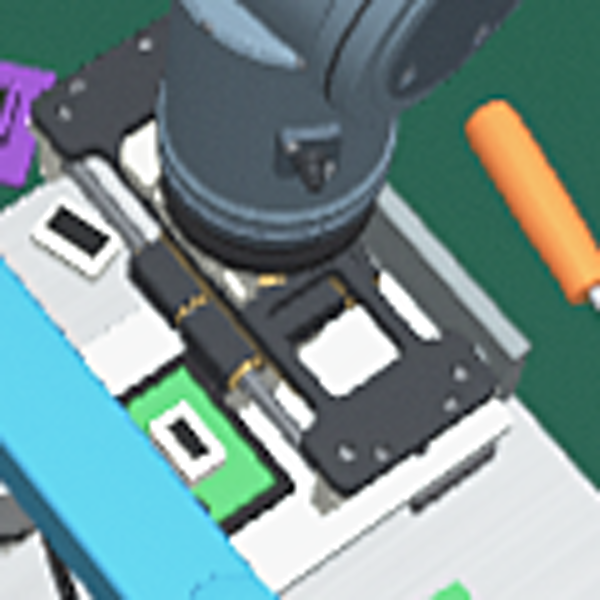

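```bash
python3 - <<'E'
from loc import *
a=(276,210); b=(317,228)
P(*tri(a,b))
print(robot.move_linear([526.4,199.1,210],speed=100,f_stop=10),robot.current_tcp_pos(),robot.current_contact_force(),robot.current_t())
y=np.radians(2.0); o=[np.pi,0,y-np.pi]
robot.move_linear([340,194,210],speed=150)
x=cam("top"); z=cam("scene")
for p in([340,194,210],[421.5,195.5,155]): P(proj(x,p),proj(z,p))
c=np.zeros((480,800,3),np.uint8); c[:,:400]=cv2.resize(x['img'][190:310,180:280],(400,480)); c[:,400:]=cv2.resize(z['img'][190:310,350:450],(400,480)); cv2.imwrite("pics/ret.png",c)
E
```

```text
[564.  107.7 276.3] 8.1
False [525.91922446 199.03485261 209.24928126] [ 0.18815956 -0.83267633 -0.36259376] 12.025
[229.6 338.4] [433.5 220. ]
[234.7 294.8] [397.8 253.4]
```

View pics/ret.png

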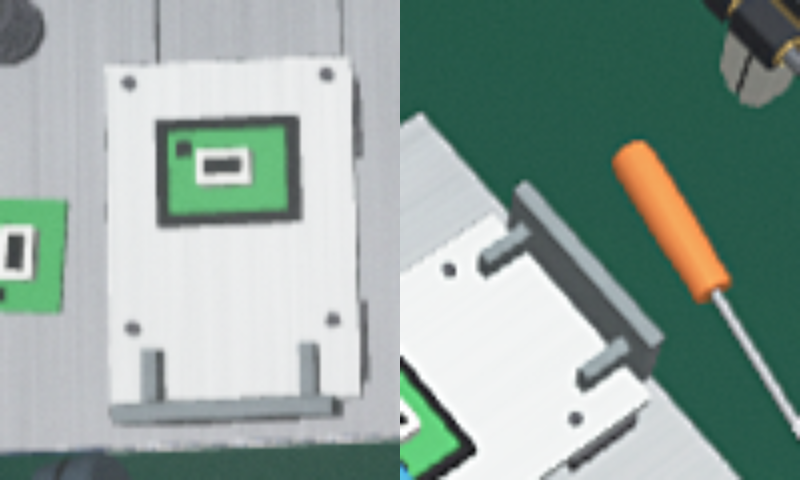

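The picture shows the fingertips near scene (438,216), about 9 mm from their predicted position. The shuttle has not moved, and the sample and bystanders are undisturbed. So the fingers passed the plate without touching it. I'll re-approach in small steps at plate mid-height, logging force and taking a picture.

```bash
python3 - <<'E'
from loc import *
print(robot.move_linear([380,194,210],speed=150), robot.move_linear([380,194,133],speed=120,f_stop=8))
for x in range(390,451,10):
    h=robot.move_linear([x,194+(x-380)*.035,133],speed=40,f_stop=8)
    P(str(h),robot.current_tcp_pos(),robot.current_contact_force())
    if h: break
x=cam("top"); z=cam("scene"); t=robot.current_tcp_pos(); P(proj(x,t),proj(z,t),robot.current_t())
c=np.zeros((480,800,3),np.uint8); c[:,:400]=cv2.resize(x['img'][190:310,180:280],(400,480)); c[:,400:]=cv2.resize(z['img'][190:310,350:450],(400,480)); cv2.imwrite("pics/r2.png",c)
E
```

```text
False False
False [390.4 194.4 133.2] [ 0.4 -0.7 -0.8]
False [400.2 194.7 132.9] [ 0.3  0.  -0.3]
False [410.2 195.  132.9] [0.4 0.5 0.1]
False [420.2 195.4 132.9] [-0.3  0.4  0.7]
False [430.2 195.7 132.9] [-1.1  0.3  0.2]
False [440.2 196.1 132.9] [-0.2  0.7  0. ]
False [450.2 196.4 132.9] [-0.7  0.9 -0.3]
[236.4 281.1] [385.8 265.4] 17.7
```

View pics/r2.png

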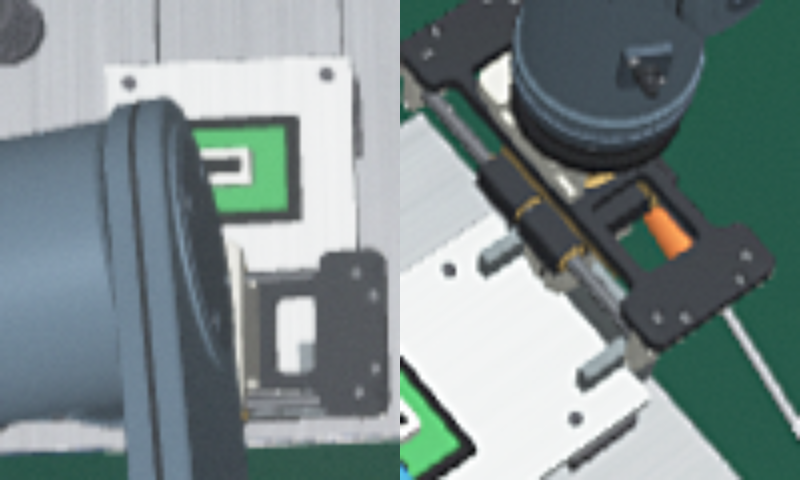

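In this view the fingertip shows near scene (387,260), above its predicted (385.8,265.4), so the fingers may ride higher than reported and pass over the plate. I'll check by touching down lightly on the shuttle's flat plate (z 112) at x 480.

```bash
python3 - <<'E'
from loc import *
robot.move_linear([480,197.5,133],speed=100,f_stop=8)
print(robot.move_linear([480,197.5,114],speed=40,f_stop=5)); P(robot.current_tcp_pos(),robot.current_contact_force())
print(robot.move_linear([480,197.5,60],speed=25,f_stop=5)); P(robot.current_tcp_pos(),robot.current_contact_force(),robot.current_t())
E
```

```text
False
[479.9 197.5 113.9] [-0.8 -0.5 -0.6]
True
[480.2 197.5  74.2] [-0.5 -0.5  4.3] 20.4
```

The touch came at reported z 74.2 where the true height is 112, so the real fingertip is about 38 mm above the reported TCP. I'll lower the commanded z by 38 for both the push and the button.

```bash
python3 - <<'E'
from loc import *
robot.move_linear([480,197.5,140],speed=150); robot.move_linear([385,194.2,140],speed=180); print(robot.move_linear([385,194.2,92],speed=120,f_stop=8))
P(robot.current_tcp_pos(),robot.current_t())
h=robot.move_linear([425,195.6,92],speed=40,f_stop=12); P(str(h),robot.current_tcp_pos(),robot.current_contact_force())
h=robot.move_linear([488,197.8,92],speed=45,f_stop=14); P(str(h),robot.current_tcp_pos(),robot.current_contact_force())
h=robot.move_linear([530,199.3,92],speed=16,f_stop=10); P(str(h),robot.current_tcp_pos(),robot.current_contact_force(),robot.current_t())
x=cam("top"); w=[b for b in blobs(x,(50,100,60),(75,255,255)) if b[0]<2000]; print(w)
E
```

```text
False
[385.7 194.2  92. ] 22.3
False [425.1 195.6  91.9] [-0.4 -0.4  0.9]
False [488.3 197.4  92.1] [-1.8  0.2 -1.1]
True [501.1 198.1  91.5] [-0.5 -0.1  0.7] 26.2
[(np.int32(226), (np.float64(244.2), np.float64(190.2))), (np.int32(95), (np.float64(477.8), np.float64(237.0))), (np.int32(210), (np.float64(589.2), np.float64(388.2))), (np.int32(242), (np.float64(548.6), np.float64(401.1))), (np.int32(215), (np.float64(605.0), np.float64(432.7))), (np.int32(240), (np.float64(584.2), np.float64(439.5))), (np.int32(247), (np.float64(564.1), np.float64(446.1)))]
```

```bash
python3 - <<'E'
from loc import *
h=robot.move_linear([520,199,92],speed=10,f_stop=12); P(str(h),robot.current_tcp_pos(),robot.current_contact_force(),robot.current_t())
robot.move_linear([455,196,92],speed=120); robot.move_linear([440,190,190],speed=250); robot.move_ptp([480,-250,170],[np.pi,0,np.radians(2)-np.pi])
x=cam("top"); z=cam("scene"); P(robot.current_t())
m=cv2.inRange(cv2.cvtColor(x['img'],cv2.COLOR_BGR2HSV),(0,0,215),(180,25,255)); n,l,st,c=cv2.connectedComponentsWithStats(m)
print([tuple(q) for q in st[1:] if q[4]>400])
m0=cv2.inRange(cv2.cvtColor(cv2.imread('pics/top0.png'),cv2.COLOR_BGR2HSV),(0,0,215),(180,25,255)); n,l,st,c=cv2.connectedComponentsWithStats(m0); print([tuple(q) for q in st[1:] if q[4]>400])
P(onz(x,237,285,112),onz(x,237,241,112))
for zz in(95,99): P(onz(x,477.8,237,zz),onz(z,225.1,132,zz))
cv2.imwrite("pics/fin.png",cv2.resize(x['img'][140:310,160:320],(750,600)))
E
```

```text
True [500.6 197.4  90.6] [-0.2  0.   0.1] 27.1
29.9
[(np.int32(289), np.int32(70), np.int32(212), np.int32(18), np.int32(2230)), (np.int32(206), np.int32(172), np.int32(63), np.int32(74), np.int32(3072)), (np.int32(380), np.int32(213), np.int32(116), np.int32(88), np.int32(905)), (np.int32(385), np.int32(224), np.int32(73), np.int32(72), np.int32(1816))]
[(np.int32(289), np.int32(70), np.int32(212), np.int32(18), np.int32(2228)), (np.int32(206), np.int32(204), np.int32(64), np.int32(87), np.int32(3994)), (np.int32(380), np.int32(213), np.int32(123), np.int32(88), np.int32(1393)), (np.int32(457), np.int32(219), np.int32(41), np.int32(67), np.int32(1471)), (np.int32(386), np.int32(224), np.int32(73), np.int32(72), np.int32(2375))]
[443.  198.5 112. ] [535.  200.3 112. ]
[ 544.8 -311.7   95. ] [ 544.4 -307.    95. ]
[ 544.2 -310.4   99. ] [ 545.5 -304.1   99. ]
```

View pics/fin.png

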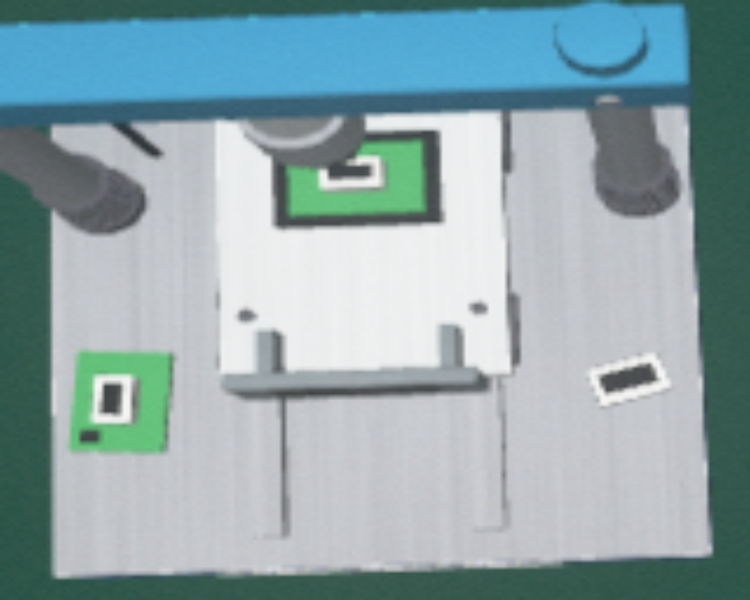

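The shuttle stands fully home: the plate edge moved about 90 mm, it met the hard stop at 500.6 twice, and the sample is seated in its nest under the plug. Both views put the start cap at about (544.5, -309.5, 98). Now the press.

```bash
python3 - <<'E'
from loc import *
X,Y=544.5,-309.5
robot.move_linear([X,Y,110],speed=150); robot.move_linear([X,Y,70],speed=80,f_stop=4)
P(robot.current_tcp_pos(),robot.current_contact_force(),robot.current_t())
h=robot.move_linear([X,Y,46],speed=14,f_stop=6.5); P(str(h),robot.current_tcp_pos(),robot.current_contact_force(),robot.current_t())
E
```

```text
[ 544.6 -309.5   70. ] [ 0.4 -0.2  0.4] 31.5
True [ 545.8 -309.6   57.3] [-0.1  1.1  5.4] 32.5
```

```bash
python3 - <<'E'
from loc import *
h=robot.move_linear([545.5,-309.5,50],speed=10,f_stop=6); P(str(h),robot.current_tcp_pos(),robot.current_contact_force(),robot.current_t())
robot.move_linear([545.5,-309.5,75],speed=50); P(robot.current_contact_force()); robot.move_linear([520,-280,190],speed=200); robot.sleep(.4)
x=cam("top"); P(robot.current_tcp_pos(),robot.current_contact_force(),robot.current_t())
E
```

```text
True [ 545.8 -309.5   57.2] [-1.   0.9  5.9] 32.9
[ 0.4 -0.4  0.3]
[ 519.9 -280.   189.5] [0.9 0.  0.3] 34.6
```

The press met a firm bottom at true z of about 95, where a fully pressed cap is expected at about 93. There is time for one quick stepwise re-press to confirm it's springy, meaning the cap and not the bezel.

```bash
python3 - <<'E'
from loc import *
robot.move_linear([545,-309.5,68],speed=200,f_stop=6)
for z in(62,60.5,59,57.5):
    h=robot.move_linear([545,-309.5,z],speed=20,f_stop=8); P(str(h),robot.current_tcp_pos()[2],robot.current_contact_force()[2])
robot.move_linear([545,-309.5,75],speed=60); robot.move_linear([520,-280,190],speed=200); P(robot.current_t())
E
```

```text
False 62.7 2.5
False 60.9 3.5
False 59.2 4.0
False 57.7 5.5
37.9
```

Force rose steadily from 2.5 to 5.5 N over 5 mm, so it was the cap on its spring, fully pressed and then released.

```bash
python3 -c "
from bench import robot
robot.sleep(.3); print(robot.hand_in())"
```

```text
the job is handed in; nothing more can be done
None
```

The job is handed in at about 38 s: the shuttle was pushed fully home, the green start button was pressed and released, and the arm was withdrawn; the first two passes missed the push plate because the fingertip sits about 38 mm above the reported TCP.

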